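Point out what the next plating needs

TASK

Show a trainee what the next plating needs by pointing, in this order, at the middle-sized of the three screw-cap bottles, then at the stack of two petri dishes (not the dish that lies alone), then at the middle one of the lab timer's three keys. Point straight down from above with the spot midway between the fingertips, the tips about 3 cm over the middle of the thing's top; dwell two full seconds at the bottle and at the stack, and finish still pointing at the key. Touch and move nothing, and keep well up when you pass over the other bottles and the single dish, so that you do not seem to point at them.

Things in the scene. Friction and masses are not known exactly. Their poses are not given: they have to be found in the camera images.
- bottle_middle_top (a point): Screw-cap reagent bottle, clear glass, the middle-sized of three, 54 mm in diameter, 100 mm tall with its cap (30 mm wide). Stands upright and loose on the desk; the three bottles stand about 11 cm apart in any order. This point is the centre of the top of its cap, z up.
- bottle_small_top (a point): Screw-cap reagent bottle, brown glass, the smallest of three, 46 mm in diameter, 88 mm tall with its cap (26 mm wide). Stands upright and loose on the desk; the three bottles stand about 11 cm apart in any order. This point is the centre of the top of its cap, z up.
- bottle_large_top (a point): Screw-cap reagent bottle, clear glass, the largest of three, 68 mm in diameter, 138 mm tall with its cap (38 mm wide). Stands upright and loose on the desk; the three bottles stand about 11 cm apart in any order. This point is the centre of the top of its cap, z up.
- dish_upper_top (a point): Petri dish with lid, 60 mm in diameter, 14 mm high, that lies on a second dish of the same size: the stack of two is 28 mm high and stands loose on the desk. This point is the centre of the top of the stack, z up.
- dish_single_top (a point): Petri dish with lid, 60 mm in diameter, 14 mm high, lying alone on the desk. This point is the centre of its top, z up.
- timer_key (a point): White countdown timer, 62 x 68 mm, 19 mm high, lying loose on the desk with a display and a row of three keys on top. The keys are 12 x 16 mm, 20 mm apart from centre to centre along the timer's y; the row lies on the side towards the robot. This point is the centre of the top of the middle key; z up, x from the keys towards the display.
- bottle_middle: The middle-sized bottle itself; origin at the centre of its underside, z up.
- bottle_small: The smallest bottle itself; origin at the centre of its underside, z up.
- bottle_large: The largest bottle itself; origin at the centre of its underside, z up.
- dish_upper: The upper dish of the stack; origin at the centre of its underside, z up.
- dish_lower: The lower dish of the stack; origin at the centre of its underside, z up.
- dish_single: The dish that lies alone; origin at the centre of its underside, z up.
- timer: The timer; origin at the centre of its underside; x away from the robot at yaw 0, z up. On the other bench, to the right, clear tube racks stand on a shaker with their tops about 0.22 m above the desk top: travel above them. The wall with its shelf tracks stands about 1 m ahead of the robot: swing across from side to side with the arm drawn in. A tip box, a pipette, a pair of forceps, a roll of tape and a marker lie farther back and to the left on the desk, all below 0.09 m.
Things that resemble listed ones, but are neither listed nor needed, are in the scene too. Leave any blue look-alike of the timer alone.

How it is judged (in metres and radians):
On the way, in this order (a step that is already met when the one before it is completed fails the run):
1. pointed at the middle-sized bottle for the dwell (horizontal distance between the grasp point and bottle_middle_top below 0.02 m and z of the grasp point in the frame of bottle_middle_top between 0.022 and 0.08 m), for 1.5 s.
2. then pointed at the stack of two dishes for the dwell (horizontal distance between the grasp point and dish_upper_top below 0.02 m and z of the grasp point in the frame of dish_upper_top between 0.022 and 0.08 m), for 1.5 s.
At the end, for the whole second after the job is handed in: The grasp point (some 2 cm behind the fingertips) stands still over the timer's middle key, within 10 mm sideways and 22 to 80 mm above it, and bottles, dishes and timer are within 5 mm of where they began (horizontal distance between the grasp point and timer_key below 0.01 m and z of the grasp point in the frame of timer_key between 0.022 and 0.08 m and distance of each of bottle_small, bottle_middle, bottle_large, timer, dish_lower, dish_upper, dish_single from where it was at the start of the episode below 0.005 m); the robot touches nothing.
It fails at once if the robot touched something (contact force between any of the fingers, the arm and anything else above 0.5 N).
It fails at once if a bottle, dish or the timer was moved (distance of any of bottle_small, bottle_middle, bottle_large, timer, dish_lower, dish_upper, dish_single from where it was at the start of the episode above 0.008 m).
It fails at once if pointed at the smallest or largest bottle or at the single dish (grasp point within 18 mm sideways of its middle and less than 60 mm above its top) ((horizontal distance between the grasp point and bottle_small_top below 0.018 m and z of the grasp point in the frame of bottle_small_top below 0.06 m) or (horizontal distance between the grasp point and bottle_large_top below 0.018 m and z of the grasp point in the frame of bottle_large_top below 0.06 m) or (horizontal distance between the grasp point and dish_single_top below 0.018 m and z of the grasp point in the frame of dish_single_top below 0.06 m)).
It also fails if it takes over 61 s, if anything falls off the work surface, if the arm or the gripper's body presses on something with over 40 N, if the wrist force passes 120 N, or if a joint passes its speed limit or range.

ROBOT

A 6-joint arm with a two-finger parallel gripper is mounted at the origin on a cart in front of the work surface, level with it; the furniture and walls round the work are solid. World frame = base frame: x ahead of the robot, y to its left, z up, the work surface at z = 0. Lengths are in mm, angles in degrees, forces in N, time in s.
With the tool pointing down it reaches from about 300 to 850 mm from the base axis. Payload 4.2 kg.
Tool frame: the origin (TCP) lies between the finger pads; the fingertips stand 11 mm ahead of it and the grasp point (between the pads) lies 8 mm behind it (env.tips_ahead is the distance from the TCP to the fingertips, in mm); z points along the fingers, y is the line along which they close (so a half turn about z gives the same grasp; the last joint's range is limited). The gripper opens to 91 mm and grips with 3 to 60 N. Pads are 32 mm wide; open, the fingers measure 118 mm over their backs; the gripper's body (76 mm by 178 mm) begins 60 mm behind the grasp point.
Start: joints at [-73.281, 18.312, 89.639, -0, 72.044, -1.146], TCP at [176.397, -547.29, 224.976] pointing down, gripper open.
Joint ranges: [-177.97, 177.97], [-48.28, 115.42], [12.27, 149.76], [-77.06, 257.06], [2.81, 150.46], [-146.56, 146.56]. Speed limits (degrees/s): [147.25, 147.25, 180, 180, 180, 180].

INTERFACE

Orientations are given as [roll, pitch, yaw] about the fixed x, y, z axes, in that order (R = Rz(yaw) Ry(pitch) Rx(roll)).
In Python, from workcell import env, cams gives the robot as it stands.
- The arm moves only by the tool step_arm, never from a script. Its arguments are lists of equal length, an entry for each row: "linear": the shift along the tool's x, y, z in units of 30 cm (1.0 is 30 cm), a list of three; "turn": the turn about the tool's z in units of 360 degrees (1.0 is 360 degrees). In form: {"linear": [[tx, ty, tz], ...], "turn": [turn, ...]}. A call has 1 to 20 rows; each row is the pose to reach, as a shift and turn from the pose commanded when the call began, along the tool's axes at that moment, turning the shorter way round; what a row does not reach only later rows make up. A row lasts 1/8 s, in which the tool goes at most 62.5 mm and 10.7 degrees, less where a joint would pass 70% of its speed; a pose out of reach is approached as far as the arm can. A call with a number of a shift or a turn outside -1 to 1 is refused whole. A call with a gripper value outside its range is refused whole. "fingers" is the closure, from -1 (fully open) to 1 (shut), so that 0 is half open, set as the call begins (left out, the last holds). The fingers move at their own pace and stop on an object; "force" is the grip in N (left out, the last holds). Time passes only in rows, so rows that repeat a pose let the fingers close. It gives the time, the measured TCP pose, the force, the opening and the grip force at its end, in the units of the state.
- env.state(): the state, without advancing time (a new reading comes with each control period).
- cams.grab_frame(name): name is "scene" or "top"; returns a dict with "color" (384x512x3 uint8, blue, green, red), "fx", "fy", "cx", "cy" (pixels), "extrinsics" (4x4, takes a point from camera to world coordinates). Camera axes: x right, y down, z forward; pixel columns grow to the right and rows downward; lengths in mm; the calibration is good to about 2 mm. A picture is of the moment at which its call begins. There is no depth.
- env.job_done(): hands the job in; it is judged then, once.
The state is a dict: "time_s": time; "qpos": joint angles; "qvel": joint speeds; "effort": joint torques, N m; "ee_pos": TCP position; "ee_rot": TCP orientation; "force": force on the tool from outside, world axes, zero at the start; "torque": the same for the moment, N m; "gripper_width": finger opening in mm; "gripper_force": force on a finger pad.
Only numpy, scipy, OpenCV 4.12 (cv2) and the standard library are available. Lean on these libraries where they do the work, as an engineer would, in place of code of your own. Each camera call takes 0.05 s, during which the arm holds its last target. There are 200 camera calls.

## Working session

There is one attempt and no reset: what is moved stays moved. The work goes in short steps, Python scripts to look and compute and a tool call to move; the robot and the scene stay as the last step left them, time stands still between calls to the robot, and variables do not carry over. Pictures are saved under pics/ and viewed, at most 10 in all, crops included, and the job is handed in when it is done.

Besides the shell and the picture viewer there is one more tool, called after "Emit:" as name(argument=value, ...) on one line, values as JSON. step_arm: Moves the arm, as the interface text tells. Its arguments: {"type":"object","properties":{"linear":{"type":"array"},"turn":{"type":"array"},"fingers":{"type":"number"},"force":{"type":"number"}},"required":["linear","turn"]}

```bash
mkdir -p pics; python3 - <<'E'
from workcell import env, cams
import cv2,numpy as np
for n in("scene","top"):
    f=cams.grab_frame(n); cv2.imwrite(f"pics/{n}0.png",cv2.resize(f["color"],(800,600),interpolation=cv2.INTER_CUBIC)); np.savez(f"{n}.npz",**f)
    print(n,f["fx"],f["fy"],f["cx"],f["cy"],np.round(f["extrinsics"],3).tolist())
s=env.state();print(s["time_s"],s["ee_pos"],s["ee_rot"],env.tips_ahead)
E
```

```text
scene 436.45366547739377 436.45366547739377 260.566272137635 188.817773607671 [[0.628, -0.57, 0.53, -54.245], [-0.778, -0.46, 0.427, -32.834], [0.0, -0.681, -0.732, 871.298], [0.0, 0.0, 0.0, 1.0]]
top 348.76549025128566 348.76549025128566 257.2177904101966 191.93730508925387 [[-0.01, -0.997, 0.08, 423.642], [-1.0, 0.011, 0.01, 410.883], [-0.011, -0.08, -0.997, 1045.114], [0.0, 0.0, 0.0, 1.0]]
0.1 [ 176.28552181 -546.86303377  224.21162415] [-1.79910926e+02 -1.36349147e-03  1.78651468e+01] 11.0
```

View pics/scene0.png

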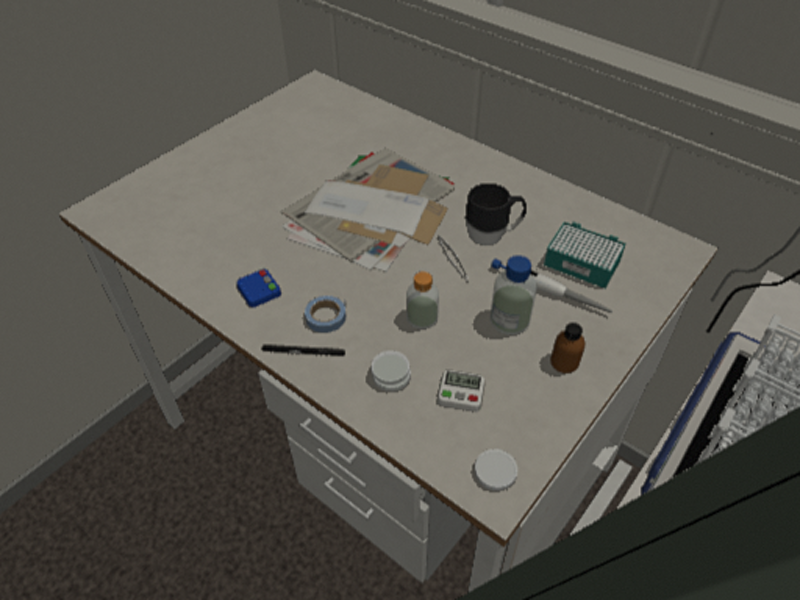

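View pics/top0.png

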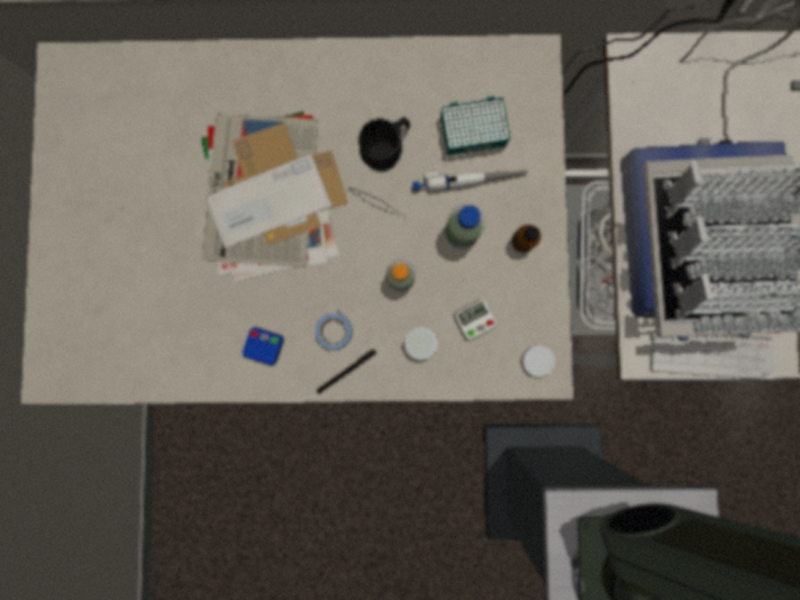

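The scene picture shows the middle bottle (orange cap) at (423,281), the stack at (391,367), the timer's grey key at (460,396) and the single dish at (496,469). In the top picture they are at (400,271), (421,343), about (480,326) and (538,361). The blue timer look-alike is off to the left.

```bash
cat > m.py <<'E'
import numpy as np,cv2
def ray(f,u,v):
    E=f["extrinsics"];d=E[:3,:3]@np.array([(u-f["cx"])/f["fx"],(v-f["cy"])/f["fy"],1]);return E[:3,3],d
def plane(f,p,z):
    o,d=ray(f,*p);return o+d*(z-o[2])/d[2]
def blob(f,c,r,test):
    c=(np.array(c)+.5)/1.5625-.5; x0,y0=(c-r).astype(int); x1,y1=(c+r).astype(int)+1
    hsv=cv2.cvtColor(f["color"][y0:y1,x0:x1],cv2.COLOR_BGR2HSV).astype(int)
    m=test(hsv[...,0],hsv[...,1],hsv[...,2]).astype(np.uint8)
    n,l,s,ce=cv2.connectedComponentsWithStats(m); i=1+s[1:,4].argmax()
    return ce[i]+[x0,y0],s[i].tolist()
E
python3 - <<'E'
from m import *
F={n:np.load(n+".npz") for n in("scene","top")}
S=F["scene"];T=F["top"]
org=lambda h,s,v:(h>5)&(h<20)&(s>120)
grn=lambda h,s,v:(h>40)&(h<80)&(s>80); red=lambda h,s,v:((h<6)|(h>172))&(s>90)
wht=lambda h,s,v:(s<22)&(v>120)
def rep(name,f,c,r,t,z):
    p,s=blob(f,c,r,t);q=plane(f,p,z);print(name,p.round(1),s,q.round(1));return q
for n,cs in(("scene",[(423,281),(447,394),(473,398),(391,367),(496,469),(518,268),(573,331)]),("top",[(400,271),(470,333),(490,324),(421,343),(538,361),(470,216),(531,233)])):
    f=F[n];print(n)
    rep("cap",f,cs[0],12,org,92)
    g=rep("g",f,cs[1],7,grn,19);r=rep("r",f,cs[2],7,red,19);print("mid",(g+r)/2,np.linalg.norm(g-r))
    rep("stack",f,cs[3],24,wht,27);rep("single",f,cs[4],24,wht,14)
    for nm,c,z in(("large",cs[5],132),("small",cs[6],88)):print(nm,plane(f,(np.array(c)+.5)/1.5625-.5,z).round(0))
    for c in cs[3:5]:
        x,y=(int(k/1.5625) for k in c);print(f["color"][y,x],f["color"][y,x-20])
big=lambda f,c:cv2.resize(f["color"][c[1]-40:c[1]+40,c[0]-40:c[0]+40],(390,390),interpolation=cv2.INTER_CUBIC)
cv2.imwrite("pics/crop.png",np.hstack([big(S,(270,245)),big(T,(285,212))]))
E
```

```text
scene
cap [270.3 179.8] [7, 7, 12, 13, 123] [548.9 422.3  92. ]
g [285.6 251.6] [5, 6, 6, 4, 21] [443.  292.1  19. ]
r [302.4 254.4] [5, 6, 6, 4, 21] [461.1 256.8  19. ]
mid [452.04755642 274.46405443  19.        ] 39.726345401986734
stack [249.9 234.7] [12, 14, 25, 24, 433] [423.7 385.3  27. ]
single [317.2 299. ] [11, 12, 28, 25, 537] [389.5 166.5  14. ]
large [632. 302. 132.]
small [612. 186.  88.]
[134 142 140] [122 132 135]
[143 148 149] [122 132 136]
top
cap [255.8 173.7] [8, 8, 11, 11, 95] [550.4 423.9  92. ]
g [301.  212.5] [7, 6, 3, 4, 10] [444.  293.3  19. ]
r [313.2 206. ] [6, 5, 4, 3, 10] [462.6 257.1  19. ]
mid [453.29491118 275.20380172  19.        ] 40.71161740732846
stack [269.  219.3] [14, 14, 22, 22, 366] [425.  387.6  27. ]
single [344.4 230.6] [15, 15, 20, 21, 341] [389.7 166.6  14. ]
large [639. 303. 132.]
small [617. 191.  88.]
[161 168 164] [138 149 157]
[173 176 173] [136 149 158]
```

View pics/crop.png

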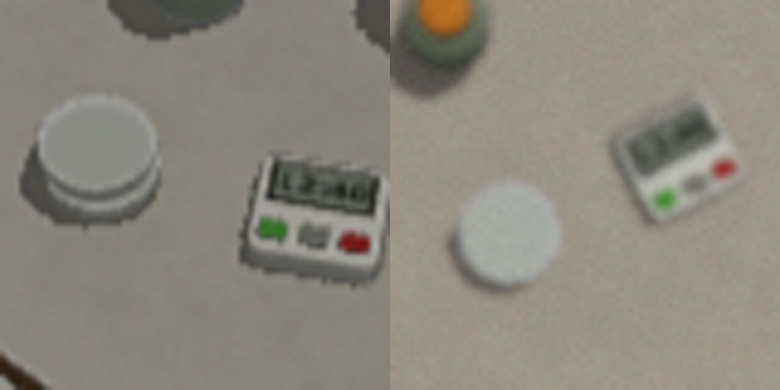

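The two views agree within 2 mm. World targets: bottle cap (549,423,100), stack (425,387,28), key (452.5,275,20). First I lift and narrow the fingers, then cross in three legs at a straight-line radius of about 360 mm.

Emit:
step_arm(linear=[[0,0,-0.05],[0,0,-0.12],[0,0,-0.2],[0,0,-0.28],[0,0,-0.33],[0,0,-0.35],[0,0,-0.35],[0,0,-0.35]], turn=[0,0,0,0,0,0,0,0], fingers=0.6)

```text
time_s: 1.1
ee_pos: [176.3, -546.9, 329.0]
ee_rot: [-179.9, -0.0, 17.9]
force: [0.0, -0.0, -0.1]
gripper_width: 18.7
gripper_force: 0.0
```

Emit:
step_arm(linear=[[0.03,-0.04,0],[0.1,-0.12,0],[0.18,-0.22,0],[0.26,-0.32,0],[0.34,-0.42,0],[0.42,-0.52,0],[0.5,-0.62,0],[0.58,-0.72,0],[0.65,-0.81,0],[0.7,-0.87,0],[0.725,-0.9,0],[0.725,-0.9,0]], turn=[0,0,0,0,0,0,0,0,0,0,0,0])

```text
time_s: 2.6
ee_pos: [300.5, -223.0, 329.9]
ee_rot: [180.0, 0.0, 17.9]
force: [-0.1, 0.5, -0.3]
gripper_width: 18.1
gripper_force: 0.0
```

Emit:
step_arm(linear=[[0.03,-0.04,0],[0.1,-0.12,0],[0.18,-0.22,0],[0.26,-0.32,0],[0.34,-0.42,0],[0.42,-0.52,0],[0.5,-0.62,0],[0.58,-0.72,0],[0.65,-0.81,0],[0.7,-0.87,0],[0.725,-0.9,0],[0.725,-0.9,0]], turn=[0,0,0,0,0,0,0,0,0,0,0,0])

```text
time_s: 4.1
ee_pos: [425.0, 99.8, 329.6]
ee_rot: [180.0, 0.1, 17.9]
force: [-0.6, -0.7, 0.2]
gripper_width: 18.3
gripper_force: 0.0
```

Emit:
step_arm(linear=[[0.03,-0.04,0],[0.1,-0.12,0],[0.18,-0.22,0],[0.26,-0.32,0],[0.34,-0.42,0],[0.42,-0.52,0],[0.5,-0.62,0],[0.58,-0.72,0],[0.65,-0.81,0],[0.7,-0.87,0],[0.725,-0.9,0],[0.725,-0.9,0],[0.725,-0.9,0],[0.725,-0.9,0]], turn=[0,0,0,0,0,0,0,0,0,0,0,0,0,0])

```text
time_s: 5.85
ee_pos: [548.8, 423.0, 330.5]
ee_rot: [180.0, -0.0, 17.8]
force: [0.7, 0.6, 0.2]
gripper_width: 18.0
gripper_force: 0.0
```

Emit:
step_arm(linear=[[0,0,0.04],[0,0,0.12],[0,0,0.22],[0,0,0.32],[0,0,0.42],[0,0,0.5],[0,0,0.56],[0,0,0.6],[0,0,0.62],[0,0,0.63],[0,0,0.63]], turn=[0,0,0,0,0,0,0,0,0,0,0])

```text
time_s: 7.22
ee_pos: [549.2, 424.0, 141.4]
ee_rot: [-180.0, -0.0, 17.9]
force: [-0.1, 0.7, 1.0]
gripper_width: 18.4
gripper_force: 0.0
```

```bash
python3 - <<'E'
from workcell import env, cams
import cv2,numpy as np
a=[cams.grab_frame(n)["color"][90:290,150:390] for n in("scene","top")]
cv2.imwrite("pics/b.png",cv2.resize(np.hstack(a),(800,333)))
print(env.state()["ee_pos"])
E
```

```text
[549.24107271 424.04457675 141.58887138]
```

View pics/b.png

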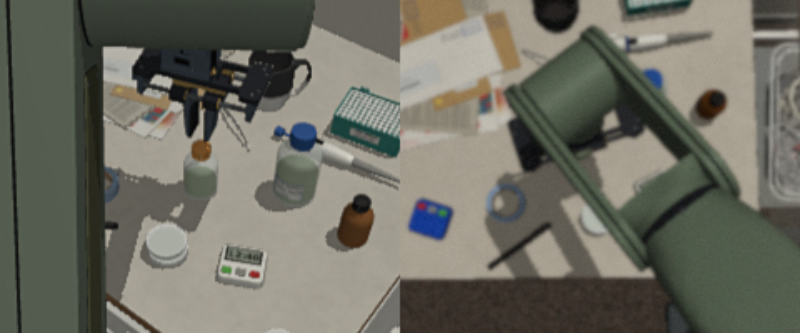

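The picture shows the fingertips at (200,128), a little above the orange cap at (200,150) and clear of it. Next I dwell, then rise and go to the stack.

Emit:
step_arm(linear=[[0,0,0],[0,0,0],[0,0,0],[0,0,0],[0,0,0],[0,0,0],[0,0,0],[0,0,0],[0,0,0],[0,0,0],[0,0,0],[0,0,0],[0,0,0],[0,0,0],[0,0,0],[0,0,0],[0,0,0],[0,0,0]], turn=[0,0,0,0,0,0,0,0,0,0,0,0,0,0,0,0,0,0])

```text
time_s: 9.57
ee_pos: [549.0, 423.8, 140.9]
ee_rot: [180.0, 0.0, 17.9]
force: [-0.2, -0.4, 0.4]
gripper_width: 18.0
gripper_force: 0.0
```

Emit:
step_arm(linear=[[0,0,-0.04],[0,0,-0.12],[0,0,-0.2],[0,0,-0.28],[0,0,-0.32],[0,0,-0.33],[-0.04,0,-0.33],[-0.12,0,-0.33],[-0.2,-0.005,-0.33],[-0.28,-0.01,-0.33],[-0.36,-0.01,-0.33],[-0.41,-0.01,-0.33],[-0.43,-0.01,-0.33],[-0.43,-0.01,-0.33],[-0.43,-0.01,-0.33]], turn=[0,0,0,0,0,0,0,0,0,0,0,0,0,0,0])

```text
time_s: 11.45
ee_pos: [425.9, 387.3, 239.7]
ee_rot: [180.0, -0.0, 17.8]
force: [-0.6, -0.4, 0.2]
gripper_width: 18.5
gripper_force: 0.0
```

Emit:
step_arm(linear=[[0,0,0.04],[0,0,0.12],[0,0,0.22],[0,0,0.32],[0,0,0.42],[0,0,0.5],[0,0,0.55],[0,0,0.57],[0,0,0.57],[0,0,0.57]], turn=[0,0,0,0,0,0,0,0,0,0])

```text
time_s: 12.7
ee_pos: [425.8, 387.5, 69.8]
ee_rot: [-180.0, -0.1, 17.9]
force: [-0.3, -0.4, -0.1]
gripper_width: 18.4
gripper_force: 0.0
```

Emit:
step_arm(linear=[[0,0,0],[0,0,0],[0,0,0],[0,0,0],[0,0,0],[0,0,0],[0,0,0],[0,0,0],[0,0,0],[0,0,0],[0,0,0],[0,0,0],[0,0,0],[0,0,0],[0,0,0],[0,0,0],[0,0,0],[0,0,0]], turn=[0,0,0,0,0,0,0,0,0,0,0,0,0,0,0,0,0,0])

```text
time_s: 14.95
ee_pos: [425.3, 387.1, 68.9]
ee_rot: [180.0, 0.0, 17.9]
force: [0.2, 0.8, 0.1]
gripper_width: 18.3
gripper_force: 0.0
```

Emit:
step_arm(linear=[[0,0,-0.04],[0,0,-0.12],[0,0,-0.2],[0,0,-0.28],[0,0,-0.32],[0,0,-0.33],[0,0.03,-0.33],[0,0.1,-0.33],[-0.01,0.18,-0.33],[-0.02,0.26,-0.33],[-0.03,0.33,-0.33],[-0.03,0.37,-0.33],[-0.03,0.384,-0.33],[-0.03,0.384,-0.33],[-0.03,0.384,-0.33],[-0.03,0.384,-0.33]], turn=[0,0,0,0,0,0,0,0,0,0,0,0,0,0,0,0])

```text
time_s: 16.95
ee_pos: [451.9, 275.2, 167.8]
ee_rot: [180.0, 0.0, 17.9]
force: [0.4, 0.0, -0.1]
gripper_width: 17.9
gripper_force: 0.0
```

Descend 107 mm to TCP z 61 and settle.

Emit:
step_arm(linear=[[0,0,0.03],[0,0,0.09],[0,0,0.16],[0,0,0.23],[0,0,0.29],[0,0,0.33],[0,0,0.35],[0,0,0.355],[0,0,0.355],[0,0,0.355],[0,0,0.355],[0,0,0.355],[0,0,0.355],[0,0,0.355]], turn=[0,0,0,0,0,0,0,0,0,0,0,0,0,0])

```text
time_s: 18.7
ee_pos: [452.0, 274.7, 61.4]
ee_rot: [180.0, -0.0, 17.9]
force: [-0.6, -0.1, -0.8]
gripper_width: 18.4
gripper_force: 0.0
```

```bash
python3 - <<'E'
from workcell import env, cams
import cv2
f=cams.grab_frame("scene")["color"][150:310,200:400]
cv2.imwrite("pics/k.png",cv2.resize(f,(750,600)))
print(env.state()["ee_pos"])
E
```

```text
[452.03984416 274.69002138  61.39227268]
```

View pics/k.png

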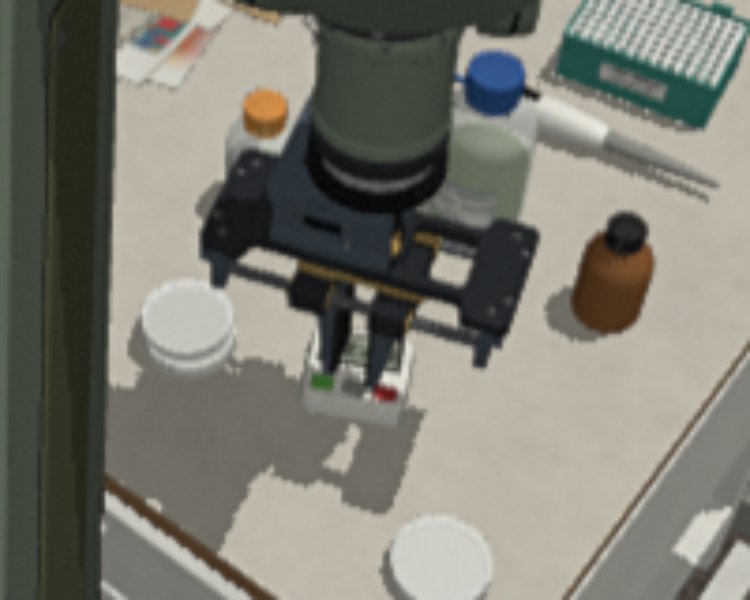

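The picture shows the fingertips at (332,372) and (375,382), straddling the grey middle key at (353,385). All the objects are where they were.

```bash
python3 -c "
from workcell import env
print(env.job_done())"
```

```text
the job is handed in; nothing more can be done
None
```

I pointed at the middle bottle, then the stack of two dishes (over 2 s each), and handed the job in still pointing at the timer's middle key. I saw no sign of contact or of anything moving, and the hand-in returned no verdict.

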